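Turn out the chocolates

TASK

One of the two white moulds on the table holds three chocolate bars, the other is empty. Take the filled mould by its steel bar, turn it over gently and lay it face-down on the marble board, then rap it there - raise its bar end three or four centimetres and let it drop, again if need be - until all three chocolates have come loose under it. Lift the mould off so that the chocolates stay on the board base-down, and lay the mould flat back on the cork mat it came from, either way up; leave the empty mould and the tableware alone and do not touch the chocolates with the gripper.

Things in the scene. Friction and masses are not known exactly. Their poses are not given: they have to be found in the camera images.
- mould_centre (a point): Centre (half-way up) of the FILLED mould: white block, 116 (y) x 34 mm (z), reaching 50 mm from here to the bar side (-x) and 63 mm to the far end (+x), which is a half-round nose (radius 17 mm) to roll it over on; 0.33 kg. z points out of the pocket mouths (up at the start). Three pockets, 58 x 26 x 28 mm deep, 36 mm apart along y. Letting its bar end fall freely from 35 mm when inverted is a good rap; it usually takes two.
- mould_grip (a point): Middle of the filled mould's steel bar: round, 14 mm thick, 88 mm long, along the mould's y, 95 mm from that centre point on the -x side, at mid-height (17 mm above the support either way up); 38 mm free between bar and block. The bar turns freely in two side arms, so a mould lifted by it swings until the far end hangs 158 mm below the bar. Orientation: the bar's, which turns apart from the mould.
- spare_centre (a point): Centre (half-way up) of the EMPTY mould, same shape, on the other cork mat; leave it alone.
- board: White marble serving board, fixed, 250 (x) x 180 (y) x 15 mm; origin at the centre of its underside, on the table, so its top is 15 mm above the origin.
- mat: Cork mat on which the filled mould starts and must end, fixed, 190 (x) x 160 (y) x 6 mm; origin at the centre of its underside, on the table.
- tumbler: Drinking glass, 68 mm wide, 100 mm tall, bystander; origin at the centre of its underside.
- vase: Green glass bottle, 64 mm wide, 160 mm tall, bystander; origin at the centre of its underside.
- sugar: White bowl, 90 mm wide, 50 mm tall, bystander; origin at the centre of its underside.
- choc1_centre (a point): Centre (half-way up) of chocolate bar 1: brown, base 56 x 24 mm, 16 mm tall, 25 g, long side along the mould's x. z axis points from dome to base: up at the start, down when it stands base-down. Springy nubs hold it in its pocket (3 mm behind the mould's centre along the mould's z) until rapped; loose under the inverted mould it is 9 mm beyond that centre, 8 mm above the board's top.
- choc2_centre (a point): Centre (half-way up) of chocolate bar 2: brown, base 56 x 24 mm, 16 mm tall, 25 g, long side along the mould's x. z axis points from dome to base: up at the start, down when it stands base-down. Springy nubs hold it in its pocket (3 mm behind the mould's centre along the mould's z) until rapped; loose under the inverted mould it is 9 mm beyond that centre, 8 mm above the board's top.
- choc3_centre (a point): Centre (half-way up) of chocolate bar 3: brown, base 56 x 24 mm, 16 mm tall, 25 g, long side along the mould's x. z axis points from dome to base: up at the start, down when it stands base-down. Springy nubs hold it in its pocket (3 mm behind the mould's centre along the mould's z) until rapped; loose under the inverted mould it is 9 mm beyond that centre, 8 mm above the board's top.
Not all that is in view belongs to the job. Leave any blue or green look-alike of the part that bears mould_centre alone.

How it is judged:
By the outcome, as a careful person would: the job done as asked, in the order asked, and still so for the second after the job is handed in, with the robot touching nothing.
It also fails if it takes over 72 s, if anything falls off the work surface, if the arm or the gripper's body presses on something with over 40 N, if the wrist force passes 120 N, or if a joint passes its speed limit or range.

ROBOT

A 6-joint arm with a two-finger parallel gripper is mounted at the origin on the work surface. World frame = base frame: x ahead of the robot, y to its left, z up, the work surface at z = 0. Lengths are in m, angles in rad, forces in N, time in s.
With the tool pointing down it reaches from about 0.3 to 0.775 m from the base axis. Payload 14.6 kg.
Tool frame: the origin (TCP) lies at the centre of the arm's flange, where the gripper is bolted on; the fingertips stand 199 mm ahead of it and the grasp point (between the pads) lies ctrl.tcp_to_grasp ahead of it (ctrl.tcp_to_grasp is the distance from the TCP to the grasp point, in m); z points along the fingers, y is the line along which they close (so a half turn about z gives the same grasp; the last joint's range is limited). The gripper opens to 94 mm and grips with 3 to 60 N. Pads are 16 mm wide; open, the fingers measure 119 mm over their backs; the gripper's body (75 mm by 177 mm) begins 78 mm behind the grasp point.
Start: joints at [-0.067, 0.3, 1.521, -0, 1.321, -0.067], TCP at [0.55, -0, 0.405] pointing down, gripper open.
Joint ranges: [-3.03, 3.03], [-0.79, 2.21], [0.23, 2.52], [-1.04, 4.18], [0, 3.07], [-2.55, 2.55]. Speed limits (rad/s): [2.22, 2.22, 2.57, 3.14, 3.14, 3.14].

INTERFACE

Orientations are given as [roll, pitch, yaw] about the fixed x, y, z axes, in that order (R = Rz(yaw) Ry(pitch) Rx(roll)).
In Python, from station import ctrl gives the robot as it stands. The module is installed in compiled form; this text tells all that it offers.
- The arm moves only by the shell command python3 -m jog 'ROWS' [OPENING] [FORCE]. ROWS is JSON, a list of rows, each a list of 6 numbers: the shift along the tool's x, y, z in cm, then the turn, a rotation vector about the tool's x, y, z in rad. In form: [[tx, ty, tz, ax, ay, az], ...]. A call has 1 to 8 rows; each row is the pose to reach, as a shift and turn from the pose commanded when the call began, along the tool's axes at that moment; what a row does not reach only later rows make up. A row lasts 1/10 s, in which the tool goes at most 50 mm and 8.59 degrees, less where a joint would pass 70% of its speed; a pose out of reach is approached as far as the arm can. A call with a gripper value outside its range is refused whole. OPENING is the opening in per cent of the stroke, from 0 (shut) to 100 (fully open), set as the call begins (- or left out, the last holds). The fingers move at their own pace and stop on an object; FORCE is the grip in N (left out, the last holds). Time passes only in rows, so rows that repeat a pose let the fingers close. It gives the time, the measured TCP pose, the force, the opening and the grip force at its end, in the units of the state.
- ctrl.get_obs(): the state, without advancing time (a new reading comes with each control period).
- ctrl.camera(name): name is "scene" or "side" or "wrist"; returns a dict with "img" (384x512x3 uint8, blue, green, red), "intrinsics" (3x3 intrinsics, pixels), "R" (3x3) and "t" (3): a world point X has camera coordinates R X + t. Camera axes: x right, y down, z forward; pixel columns grow to the right and rows downward; lengths in m; the calibration is good to about 2 mm. A picture is of the moment at which its call begins. There is no depth.
- ctrl.hand_in(): hands the job in; it is judged then, once.
The state is a dict: "time_s": time; "qpos": joint angles; "joint_vel": joint speeds; "tau": joint torques, N m; "ee_pos": TCP position; "eef_rot": TCP orientation; "force": force on the tool from outside, world axes, zero at the start; "moment": the same for the moment, N m; "grip_width": finger opening in m; "grip_force": force on a finger pad.
Only numpy, scipy, OpenCV 4.12 (cv2) and the standard library are available. Lean on these libraries where they do the work, as an engineer would, in place of code of your own. Each camera call takes 0.05 s, during which the arm holds its last target. There are 200 camera calls.

## Working session

There is one attempt and no reset: what is moved stays moved. The work goes in short steps, Python scripts to look and compute and a shell command to move; the robot and the scene stay as the last step left them, time stands still between calls to the robot, and variables do not carry over. Pictures are saved under pics/ and viewed, at most 10 in all, crops included, and the job is handed in when it is done.

```bash
mkdir -p pics; python3 - <<'E'
from station import ctrl
import cv2,numpy as np
print(ctrl.tcp_to_grasp, {k:np.round(v,3) for k,v in ctrl.get_obs().items()})
for n in ["scene","side"]:
    c=ctrl.camera(n); cv2.imwrite(f"pics/{n}0.png",c["img"]); np.savez(f"{n}0.npz",**c)
    print(n,np.round(-c["R"].T@c["t"],3),np.round(c["R"][2],2))
E
```

```text
0.1804 {'time_s': np.float64(0.0), 'qpos': array([-0.067,  0.3  ,  1.522, -0.   ,  1.321, -0.067]), 'joint_vel': array([ 0.001, -0.001,  0.   ,  0.001,  0.   ,  0.001]), 'tau': array([-2.0000e-03, -5.3181e+01, -3.5274e+01,  7.1000e-02,  2.4000e-02,
       -0.0000e+00]), 'ee_pos': array([0.55 , 0.   , 0.404]), 'eef_rot': array([-3.14 , -0.   ,  1.571]), 'force': array([ 1.352, -0.122, -0.581]), 'moment': array([-0.023, -0.042, -0.031]), 'grip_force': np.float64(0.0), 'grip_width': np.float64(0.094)}
scene [0.932 0.72  0.949] [-0.37 -0.58 -0.73]
side [-0.097 -0.641  0.814] [ 0.52  0.55 -0.65]
```

View pics/scene0.png

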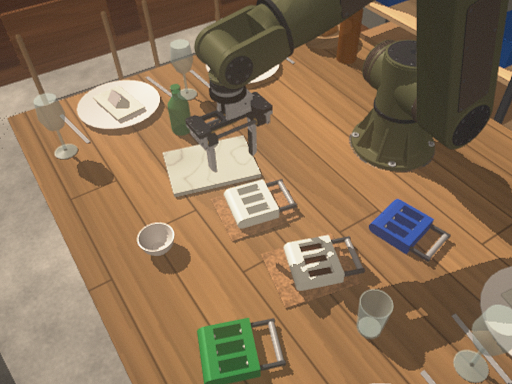

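View pics/side0.png

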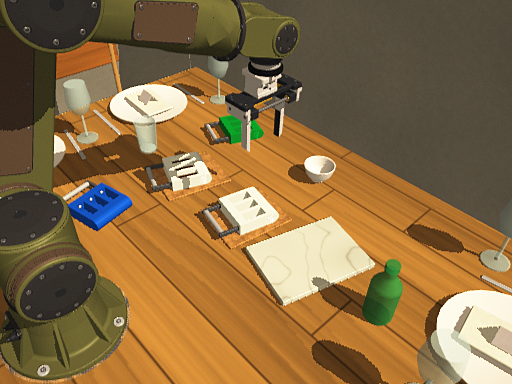

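The scene view shows the filled mould at about (315,265), with brown in its pockets. The empty mould is at (250,203), the board at (210,165), and blue and green decoys are also in view. I'll rectify both views to top-down.

```bash
cat > h.py <<'E'
import numpy as np,cv2
def load(n): return dict(np.load(n))
def ray(c,uv,z):
    "pixel -> world point at height z"
    C=-c["R"].T@c["t"]; d=c["R"].T@np.linalg.solve(c["intrinsics"],[*uv,1]); return C+d*(z-C[2])/d[2]
def top(c,x0,x1,y0,y1,z,s):
    "top view at height z: right = -y, down = -x ; s px per m"
    P=c["intrinsics"]@np.c_[c["R"],c["t"]]
    M=np.array([[0,-1/s,x1],[-1/s,0,y1],[0,0,z],[0,0,1]])
    return cv2.warpPerspective(c["img"],P@M,(int((y1-y0)*s),int((x1-x0)*s)),flags=cv2.INTER_LINEAR|cv2.WARP_INVERSE_MAP)
E
python3 - <<'E'
from h import *
s=load("scene0.npz");d=load("side0.npz")
for n,uv,z in [("filled",(315,263),.04),("bar",(350,251),.023),("empty",(252,203),.04),("board",(211,165),.015),("boardc",(164,150),.015),("boardc",(260,172),.015),("tumbler",(369,333),0),("vase",(180,130),0),("sugar",(155,250),0)]:
    print(n,ray(s,uv,z).round(3))
E
```

```text
filled [0.484 0.245 0.04 ]
bar [0.385 0.255 0.023]
empty [0.504 0.006 0.04 ]
board [ 0.51  -0.204  0.015]
boardc [ 0.594 -0.34   0.015]
boardc [ 0.409 -0.101  0.015]
tumbler [0.48  0.433 0.   ]
vase [ 0.506 -0.416  0.   ]
sugar [ 0.769 -0.027  0.   ]
```

```bash
python3 - <<'E'
from h import *
s=load("scene0.npz");d=load("side0.npz")
# filled mould at z=.04 and .023 (two cams), 0.34..0.58, y .14...36
rows=[]
for z in (.04,.023):
    rows.append(np.hstack([top(c,.34,.59,.14,.36,z,1200) for c in (s,d)]))
a=np.vstack(rows)
b=np.vstack([top(c,.36,.66,-.32,-.07,.015,1000) for c in (s,d)])
b=cv2.copyMakeBorder(b,0,a.shape[0]-b.shape[0],0,0,cv2.BORDER_CONSTANT) if b.shape[0]<=a.shape[0] else b[:a.shape[0]]
im=np.hstack([a,b]); print(im.shape); cv2.imwrite("pics/top0.png",im)
E
```

```text
(598, 776, 3)
```

View pics/top0.png

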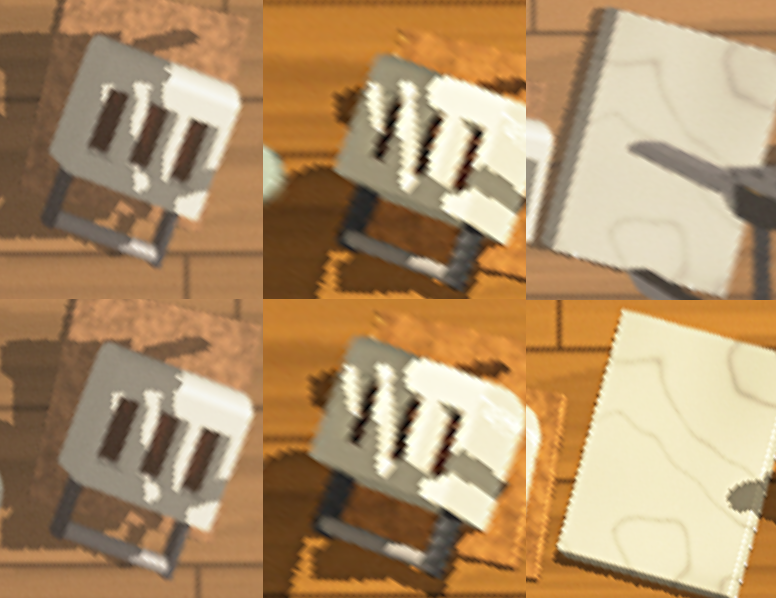

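```bash
python3 -m jog '[[6,-4,2,0,0,0.1],[12,-8,4,0,0,0.2],[18,-12,6,0,0,0.3],[23,-15,8,0,0,0.36],[26,-16.3,9,0,0,0.36],[26.2,-16.3,9,0,0,0.36],[26.2,-16.3,9,0,0,0.36],[26.2,-16.3,9,0,0,0.36]]' 43 40
python3 - <<'E'
from station import ctrl
from h import *
for n in ["wrist","side"]:
    c=ctrl.camera(n); np.savez(f"{n}1.npz",**c)
    if n=="wrist": w=c
    else: s=c
print(np.round(-w["R"].T@w["t"],3))
o=ctrl.get_obs();print(o["ee_pos"].round(4),o["eef_rot"].round(3))
a=cv2.resize(top(w,.34,.59,.12,.36,.04,1600),(384,400))
b=top(w,.34,.59,.12,.36,.023,1600)
cv2.imwrite("pics/w1.png",np.hstack([a,b]))
E
```

```text
time_s: 0.9
ee_pos: [0.3856, 0.2636, 0.3137]
eef_rot: [-3.14, 0.001, 1.214]
force: [0.2, -0.1, -0.4]
grip_width: 0.0408
grip_force: 0.0
[0.408 0.325 0.295]
[0.3871 0.2618 0.3147] [-3.142  0.     1.212]Traceback (most recent call last):
  File "<stdin>", line 11, in <module>
    return _nx.concatenate(arrs, 1, dtype=dtype, casting=casting)
           ~~~~~~~~~~~~~~~^^^^^^^^^^^^^^^^^^^^^^^^^^^^^^^^^^^^^^^
ValueError: all the input array dimensions except for the concatenation axis must match exactly, but along dimension 0, the array at index 0 has size 400 and the array at index 1 has size 399
```

```bash
python3 - <<'E'
from h import *
w=load("wrist1.npz")
cv2.imwrite("pics/w1.png",np.hstack([top(w,.34,.59,.12,.36,z,1600) for z in (.04,.023)]))
E
```

```text
(no output)
```

View pics/w1.png

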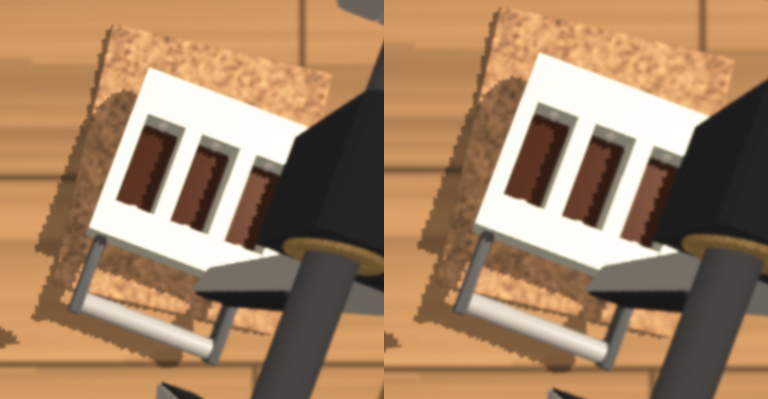

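The left pane shows the filled mould face-up with all three chocolates. In the right pane (z=23 mm) the bar centre is at about (537,330), which gives world (0.384, 0.264) and a yaw of about -0.35. Next: descend and grip.

```bash
python3 -m jog '[[0.1,-0.3,3,0,0,-0.015],[0.1,-0.3,6,0,0,-0.015],[0.1,-0.3,8.5,0,0,-0.015],[0.1,-0.3,10.5,0,0,-0.015],[0.1,-0.3,10.5,0,0,-0.015],[0.1,-0.3,10.5,0,0,-0.015]]' 43 40
python3 -m jog '[[0,0,0,0,0,0],[0,0,0,0,0,0],[0,0,0,0,0,0],[0,0,0,0,0,0],[0,0,0,0,0,0]]' 0 40
```

```text
time_s: 1.6
ee_pos: [0.3853, 0.2634, 0.2104]
eef_rot: [3.141, -0.0, 1.224]
force: [0.2, 1.0, 1.0]
grip_width: 0.0403
grip_force: 0.0
time_s: 2.1
ee_pos: [0.3847, 0.2641, 0.2101]
eef_rot: [3.141, -0.001, 1.226]
force: [-0.0, -1.5, 4.9]
grip_width: 0.0129
grip_force: 40.0
```

```bash
python3 -m jog '[[0,0.3,-1.8,0,0,0],[0,0.9,-3.6,0,0,0],[0,1.7,-5.4,0,0,0],[0,2.8,-7.1,0,0,0],[0,4,-8.6,0,0,0],[0,5.5,-10,0,0,0],[0,7.1,-11.2,0,0,0],[0,8.8,-12.2,0,0,0]]' 
python3 -m jog '[[0,1.9,-0.8,0,0,0],[0,3.9,-1.4,0,0,0],[0,5.9,-1.9,0,0,0],[0,8,-2.3,0,0,0],[0,8.5,-4,0,0,0],[0,8.5,-6.5,0,0,0],[0,8.5,-9,0,0,0],[0,8.5,-11,0,0,0]]'
```

```text
time_s: 2.9
ee_pos: [0.4676, 0.2341, 0.3324]
eef_rot: [-3.141, 0.0, 1.226]
force: [1.5, -0.8, -3.3]
grip_width: 0.0131
grip_force: 40.0
time_s: 3.7
ee_pos: [0.5473, 0.2055, 0.4423]
eef_rot: [-3.141, 0.0, 1.226]
force: [-0.5, 1.0, -3.9]
grip_width: 0.0128
grip_force: 40.0
```

```bash
python3 -m jog '[[-1,0.1,0,0,0,0],[-3,0.2,0,0,0,0],[-6,0.4,0,0,0,0],[-9,0.6,0,0,0,0],[-12,0.8,0,0,0,0],[-15,1,0,0,0,0],[-18,1.2,0,0,0,0],[-21,1.4,0,0,0,0]]' - 55
python3 -m jog '[[-3,0.2,0,0,0,-0.01],[-6,0.4,0,0,0,-0.02],[-9,0.6,0,0,0,-0.04],[-12,0.8,0,0,0,-0.06],[-15,1,0,0,0,-0.08],[-18,1.2,0,0,0,-0.085],[-20.5,1.2,0,0,0,-0.085],[-21.5,1.2,0,0,0,-0.085]]'
python3 -m jog '[[0,0,0,0,0,0],[0,0,0,0,0,0],[0,0,0,0,0,0]]'
python3 - <<'E'
from station import ctrl
from h import *
c=ctrl.camera("side"); np.savez("side2.npz",**c);
d=ctrl.camera("scene"); np.savez("scene2.npz",**d);
cv2.imwrite("pics/s2.png",np.hstack([c["img"][80:384,130:512],d["img"][40:344,80:440]]))
E
```

```text
time_s: 4.5
ee_pos: [0.4885, 0.0016, 0.4398]
eef_rot: [-3.139, 0.001, 1.226]
force: [-0.1, 0.7, -4.0]
grip_width: 0.0124
grip_force: 55.0
time_s: 5.3
ee_pos: [0.4269, -0.205, 0.44]
eef_rot: [-3.139, -0.0, 1.309]
force: [0.2, 0.5, -4.7]
grip_width: 0.013
grip_force: 55.0
time_s: 5.6
ee_pos: [0.4283, -0.2024, 0.4414]
eef_rot: [-3.141, -0.0, 1.312]
force: [-0.3, -0.6, -4.3]
grip_width: 0.0128
grip_force: 55.0
```

View pics/s2.png

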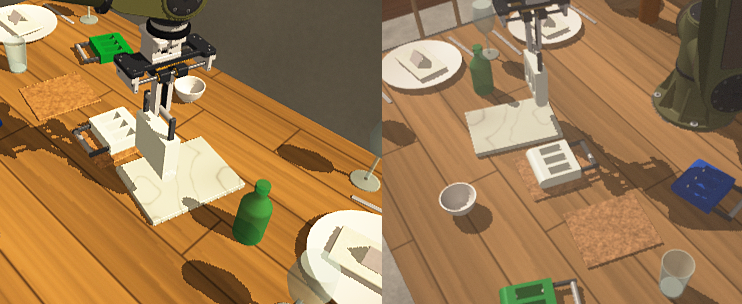

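Left pane: the mould hangs nose-down over the near (robot) end of the board with its mouths facing away. The cork mat is clear and bystanders are untouched. I'll lower the nose onto the board and start rolling the mould over.

```bash
python3 -m jog '[[0,0,1.5,0,0,0],[0,0,3.5,0,0,0],[0,0,5.5,0,0,0],[0,0,6.8,0,0,0],[0,0,7.6,0,0,0],[0,0,7.9,0,0,0],[0,0,7.9,0,0,0],[0,0,7.9,0,0,0]]'
python3 -m jog '[[0,1,0.3,0,0,0],[0,2.5,0.5,0,0,0],[0,4.1,0.8,0,0,0],[0,6,1.4,0,0,0],[0,7.9,2.2,0,0,0],[0,9.7,3.2,0,0,0],[0,11.3,4.4,0,0,0],[0,11.3,4.4,0,0,0]]'
python3 - <<'E'
from station import ctrl
from h import *
c=ctrl.camera("side"); cv2.imwrite("pics/s3.png",c["img"][150:330,200:420])
E
```

```text
time_s: 6.5
ee_pos: [0.4282, -0.2033, 0.3633]
eef_rot: [3.141, 0.0, 1.311]
force: [-0.4, -0.1, -4.3]
grip_width: 0.0127
grip_force: 55.0
time_s: 7.3
ee_pos: [0.5391, -0.2328, 0.3178]
eef_rot: [3.14, 0.0, 1.311]
force: [2.2, -0.2, 2.1]
grip_width: 0.0127
grip_force: 55.0
```

View pics/s3.png

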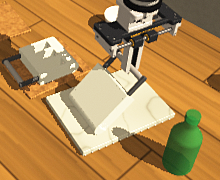

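It is tilting the right way, with the nose towards the robot, the mouths turning down and the bar on the far side. I'll finish the roll, slowing at the end.

```bash
python3 -m jog '[[0,1.4,1.4,0,0,0],[0,2.7,2.9,0,0,0],[0,3.7,4.6,0,0,0],[0,4.5,6.3,0,0,0],[0,5.1,8,0,0,0],[0,5.4,9,0,0,0],[0,5.5,9.4,0,0,0],[0,5.5,9.6,0,0,0]]'
python3 -m jog '[[0,0,0.1,0,0,0],[0,0,0.2,0,0,0],[0,0,0.2,0,0,0],[0,0,0.2,0,0,0]]'
```

```text
time_s: 8.15
ee_pos: [0.5904, -0.2465, 0.2228]
eef_rot: [-3.142, -0.0, 1.311]
force: [-0.9, 0.6, -1.0]
grip_width: 0.0128
grip_force: 55.0
time_s: 8.55
ee_pos: [0.5905, -0.2465, 0.2211]
eef_rot: [3.141, 0.0, 1.311]
force: [1.4, -0.2, -1.8]
grip_width: 0.0126
grip_force: 55.0
```

```bash
python3 -m jog '[[0,0,-0.5,0,0,0],[0,-0.2,-1.2,0,0,0],[0,-0.4,-2,0,0,0],[0,-0.6,-2.8,0,0,0],[0,-0.8,-3.4,0,0,0],[0,-0.8,-3.4,0,0,0],[0,-0.8,-3.4,0,0,0]]'
python3 -m jog '[[0,0,0,0,0,0],[0,0,0,0,0,0],[0,0,0,0,0,0],[0,0,0,0,0,0],[0,0,0,0,0,0]]' 45
python3 -m jog '[[0,0.2,1,0,0,0],[0,0.5,2,0,0,0],[0,0.8,3,0,0,0],[0,0.8,3.5,0,0,0],[0,0.8,3.5,0,0,0],[0,0.8,3.5,0,0,0]]'
python3 -m jog '[[0,0,0,0,0,0],[0,0,0,0,0,0],[0,0,0,0,0,0],[0,0,0,0,0,0],[0,0,0,0,0,0]]' 0 40
```

```text
time_s: 9.25
ee_pos: [0.5828, -0.2445, 0.255]
eef_rot: [3.14, 0.0, 1.311]
force: [1.3, 0.6, -0.2]
grip_width: 0.0124
grip_force: 55.0
time_s: 9.75
ee_pos: [0.5827, -0.2444, 0.2546]
eef_rot: [-3.141, -0.0, 1.311]
force: [-0.1, 0.1, -0.9]
grip_width: 0.0421
grip_force: 0.0
time_s: 10.35
ee_pos: [0.5905, -0.2465, 0.2196]
eef_rot: [-3.141, -0.0, 1.311]
force: [-0.3, -0.8, -0.2]
grip_width: 0.0424
grip_force: 0.0
time_s: 10.85
ee_pos: [0.5905, -0.2465, 0.2199]
eef_rot: [3.141, 0.0, 1.311]
force: [1.6, -0.3, 1.1]
grip_width: 0.0126
grip_force: 40.0
```

```bash
python3 -m jog '[[0,0,-0.5,0,0,0],[0,-0.2,-1.2,0,0,0],[0,-0.4,-2,0,0,0],[0,-0.6,-2.8,0,0,0],[0,-0.8,-3.6,0,0,0],[0,-0.8,-3.6,0,0,0],[0,-0.8,-3.6,0,0,0]]'
python3 -m jog '[[0,0,0,0,0,0],[0,0,0,0,0,0],[0,0,0,0,0,0],[0,0,0,0,0,0],[0,0,0,0,0,0]]' 45
python3 -m jog '[[0,0.2,1,0,0,0],[0,0.5,2,0,0,0],[0,0.8,3,0,0,0],[0,0.8,3.6,0,0,0],[0,0.8,3.6,0,0,0],[0,0.8,3.6,0,0,0]]'
python3 -m jog '[[0,0,0,0,0,0],[0,0,0,0,0,0],[0,0,0,0,0,0],[0,0,0,0,0,0],[0,0,0,0,0,0]]' 0 40
python3 -m jog '[[0,0,-0.5,0,0,0],[0,-0.2,-1.2,0,0,0],[0,-0.4,-2,0,0,0],[0,-0.6,-2.8,0,0,0],[0,-0.8,-3.6,0,0,0],[0,-0.8,-3.6,0,0,0],[0,-0.8,-3.6,0,0,0]]'
python3 -c "
from station import ctrl
from h import *
c=ctrl.camera('scene'); np.savez('scene3.npz',**c)"
```

```text
time_s: 11.55
ee_pos: [0.5828, -0.2444, 0.2561]
eef_rot: [3.14, 0.0, 1.311]
force: [0.4, -0.2, -0.5]
grip_width: 0.013
grip_force: 40.0
time_s: 12.05
ee_pos: [0.5827, -0.2444, 0.2556]
eef_rot: [-3.141, 0.0, 1.311]
force: [-0.9, 0.0, -0.7]
grip_width: 0.0424
grip_force: 0.0
time_s: 12.65
ee_pos: [0.5905, -0.2465, 0.2196]
eef_rot: [-3.141, -0.0, 1.311]
force: [0.1, -0.2, 0.7]
grip_width: 0.0422
grip_force: 0.0
time_s: 13.15
ee_pos: [0.5905, -0.2465, 0.2199]
eef_rot: [3.141, 0.0, 1.311]
force: [0.1, -0.5, 1.5]
grip_width: 0.0128
grip_force: 40.0
time_s: 13.85
ee_pos: [0.5828, -0.2445, 0.2561]
eef_rot: [3.14, 0.0, 1.311]
force: [2.2, -0.4, -0.8]
grip_width: 0.0128
grip_force: 40.0
```

```bash
python3 -m jog '[[0,0,0,0,0,0],[0,0,0,0,0,0],[0,0,0,0,0,0],[0,0,0,0,0,0],[0,0,0,0,0,0]]' 45
python3 -m jog '[[0,0.2,1,0,0,0],[0,0.5,2,0,0,0],[0,0.8,3,0,0,0],[0,0.8,3.6,0,0,0],[0,0.8,3.6,0,0,0],[0,0.8,3.6,0,0,0]]'
python3 -m jog '[[0,0,0,0,0,0],[0,0,0,0,0,0],[0,0,0,0,0,0],[0,0,0,0,0,0],[0,0,0,0,0,0]]' 0 45
python3 -m jog '[[0,0,-0.5,0,0,0],[0,-0.1,-1.1,0,0,0],[0,-0.3,-1.8,0,0,0],[0,-0.6,-2.7,0,0,0],[0,-0.9,-3.6,0,0,0],[0,-1.3,-4.5,0,0,0],[0,-1.7,-5.4,0,0,0],[0,-2.8,-7.1,0,0,0]]'
python3 -m jog '[[0,-1.2,-1.5,0,0,0],[0,-2.7,-2.9,0,0,0],[0,-4.3,-4.1,0,0,0],[0,-4.3,-4.1,0,0,0]]'
python3 -c "
from station import ctrl
from h import *
c=ctrl.camera('scene'); np.savez('scene4.npz',**c)
d=ctrl.camera('side')
cv2.imwrite('pics/s4.png',cv2.resize(np.hstack([c['img'][90:220,140:290],d['img'][180:310,230:380]]),None,fx=2.5,fy=2.5,interpolation=2))"
```

```text
time_s: 14.4
ee_pos: [0.5827, -0.2444, 0.2556]
eef_rot: [-3.141, -0.0, 1.311]
force: [0.6, 0.0, -1.2]
grip_width: 0.0421
grip_force: 0.0
time_s: 15.0
ee_pos: [0.5904, -0.2465, 0.2195]
eef_rot: [-3.141, -0.0, 1.311]
force: [0.7, -0.0, 0.6]
grip_width: 0.0423
grip_force: 0.0
time_s: 15.5
ee_pos: [0.5905, -0.2465, 0.2198]
eef_rot: [3.141, 0.0, 1.311]
force: [0.0, -0.0, 1.2]
grip_width: 0.0127
grip_force: 45.0
time_s: 16.3
ee_pos: [0.563, -0.2392, 0.2907]
eef_rot: [-3.141, -0.0, 1.311]
force: [-0.7, 0.7, -1.5]
grip_width: 0.0126
grip_force: 45.0
time_s: 16.7
ee_pos: [0.5208, -0.228, 0.3338]
eef_rot: [3.139, 0.001, 1.311]
force: [2.3, -0.5, 1.8]
grip_width: 0.0126
grip_force: 45.0
```

View pics/s4.png

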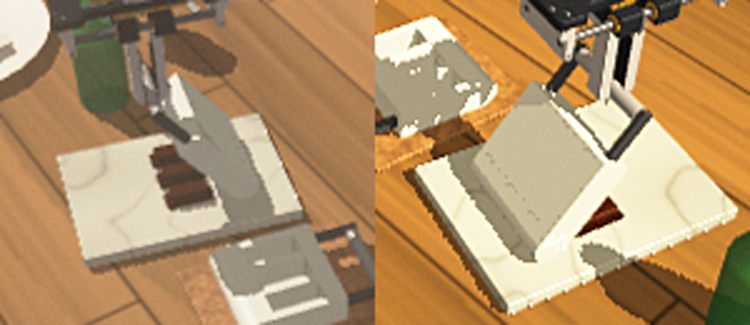

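All three chocolates lie free on the board, at about (185,175) in the left pane. I'll roll the mould away from them and lift it.

```bash
python3 -m jog '[[0,-1.7,-1,0,0,0],[0,-3.6,-1.9,0,0,0],[0,-5.6,-2.4,0,0,0],[0,-7.6,-2.8,0,0,0],[0,-9.7,-3.4,0,0,0],[0,-10.5,-5,0,0,0],[0,-10.7,-7.5,0,0,0],[0,-10.7,-9.5,0,0,0]]'
python3 -m jog '[[0,0,-1.5,0,0,0],[0,0,-1.5,0,0,0],[0,0,-1.5,0,0,0]]'
python3 - <<'E'
from station import ctrl
from h import *
o=ctrl.get_obs();print(o["ee_pos"].round(4),o["eef_rot"].round(3))
# mat corners from scene2 (mat empty), z=.006
cs=[]
for f in ("scene2.npz","side2.npz"):
    c=load(f); t=top(c,.30,.64,.08,.38,.006,1000)
    h=cv2.cvtColor(t,cv2.COLOR_BGR2HSV); cs.append(t)
cv2.imwrite("pics/mat.png",np.hstack(cs))
E
```

```text
time_s: 17.6
ee_pos: [0.4185, -0.2008, 0.427]
eef_rot: [-3.14, -0.0, 1.311]
force: [-0.8, 0.8, -3.7]
grip_width: 0.0129
grip_force: 45.0
time_s: 17.9
ee_pos: [0.4187, -0.2008, 0.4404]
eef_rot: [-3.14, -0.0, 1.311]
force: [0.2, -0.5, -5.2]
grip_width: 0.0127
grip_force: 45.0
[ 0.4187 -0.2008  0.4404] [-3.14  -0.     1.311]
```

View pics/mat.png

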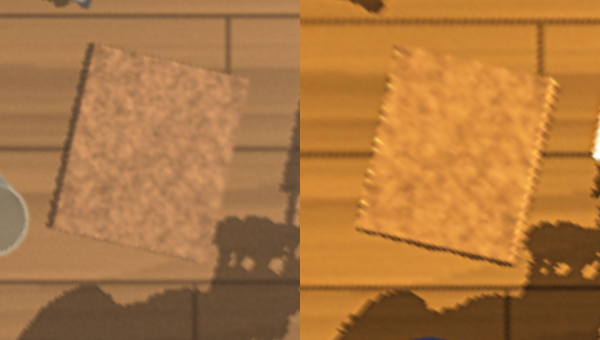

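The mat (z=6 mm) is centred at about column 154, row 154, which gives world (0.486, 0.226) and yaw -0.23. I'll carry the mould back.

```bash
python3 -m jog '[[1,0.1,0,0,0,0],[3,0.3,0,0,0,0],[6,0.5,0,0,0,0],[9,0.7,0,0,0,0],[12,0.9,0,0,0,0],[15,1.1,0,0,0,0],[18,1.4,0,0,0,0],[21,1.6,0,0,0,0]]'
python3 -m jog '[[3,0.2,0,0,0,-0.01],[6,0.5,0,0,0,-0.02],[9,0.7,0,0,0,-0.03],[12,0.9,0,0,0,-0.03],[15,1.2,0,0,0,-0.03],[18,1.4,0,0,0,-0.03],[20.5,1.6,0,0,0,-0.03],[22.2,1.7,0,0,0,-0.03]]'
python3 -m jog '[[0,0,0.5,0,0,0],[0,0,1,0,0,0],[0,0,1,0,0,0],[0,0,1,0,0,0],[0,0,1,0,0,0],[0,0,1,0,0,0]]'
```

```text
time_s: 18.7
ee_pos: [0.4882, 0.0, 0.4406]
eef_rot: [-3.14, 0.0, 1.311]
force: [0.6, -0.4, -3.8]
grip_width: 0.0129
grip_force: 45.0
time_s: 19.5
ee_pos: [0.5615, 0.2107, 0.44]
eef_rot: [-3.14, 0.001, 1.342]
force: [-0.8, -0.5, -3.6]
grip_width: 0.0129
grip_force: 45.0
time_s: 20.1
ee_pos: [0.5613, 0.208, 0.432]
eef_rot: [3.141, -0.0, 1.34]
force: [-0.0, 0.6, -3.4]
grip_width: 0.0125
grip_force: 45.0
```

```bash
python3 -m jog '[[0,0,1.5,0,0,0],[0,0,3.5,0,0,0],[0,0,5.5,0,0,0],[0,0,6.8,0,0,0],[0,0,7.6,0,0,0],[0,0,7.9,0,0,0],[0,0,7.9,0,0,0],[0,0,7.9,0,0,0]]'
python3 -m jog '[[0,-1,0.3,0,0,0],[0,-2.5,0.5,0,0,0],[0,-4.1,0.8,0,0,0],[0,-6,1.4,0,0,0],[0,-7.9,2.2,0,0,0],[0,-9.7,3.2,0,0,0],[0,-11.3,4.4,0,0,0],[0,-11.3,4.4,0,0,0]]'
python3 - <<'E'
from station import ctrl
from h import *
c=ctrl.camera("side"); d=ctrl.camera("scene")
cv2.imwrite("pics/s5.png",np.hstack([c["img"][60:300,120:400],d["img"][100:340,150:400]]))
E
```

```text
time_s: 20.9
ee_pos: [0.5615, 0.2083, 0.3535]
eef_rot: [3.141, -0.001, 1.341]
force: [0.2, 0.1, -3.6]
grip_width: 0.0126
grip_force: 45.0
time_s: 21.7
ee_pos: [0.4495, 0.2345, 0.3082]
eef_rot: [-3.14, 0.0, 1.342]
force: [-2.5, -0.5, 2.3]
grip_width: 0.0133
grip_force: 45.0
```

View pics/s5.png

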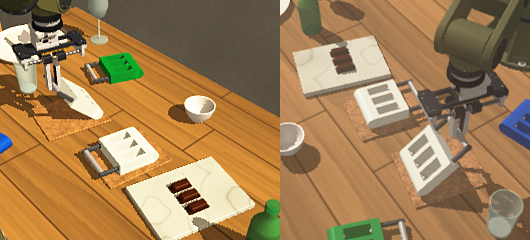

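The mould is tilting correctly, mouths up with its nose on the mat, and its pockets are empty. The three chocolates are on the board at about (185,195) in the left pane. I'll finish laying the mould down, release it and retreat.

```bash
python3 -m jog '[[0,-1.4,1.4,0,0,0],[0,-2.7,2.9,0,0,0],[0,-3.7,4.6,0,0,0],[0,-4.5,6.3,0,0,0],[0,-5.1,8,0,0,0],[0,-5.4,9,0,0,0],[0,-5.5,9.4,0,0,0],[0,-5.5,9.6,0,0,0]]'
python3 -m jog '[[0,0,0.1,0,0,0],[0,0,0.2,0,0,0],[0,0,0.2,0,0,0],[0,0,0.2,0,0,0]]'
python3 -m jog '[[0,0,0,0,0,0],[0,0,0,0,0,0],[0,0,0,0,0,0],[0,0,0,0,0,0],[0,0,0,0,0,0]]' 43
python3 -m jog '[[0,0,-1,0,0,0],[0,0,-3,0,0,0],[0,0,-6,0,0,0],[0,0,-10,0,0,0],[0,0,-15,0,0,0],[0,0,-18,0,0,0],[0,0,-18,0,0,0],[0,0,-18,0,0,0]]'
python3 - <<'E'
from station import ctrl
from h import *
c=ctrl.camera("side"); d=ctrl.camera("scene"); np.savez("sideF.npz",**c); np.savez("sceneF.npz",**d)
a=np.hstack([c["img"][100:320,130:400],d["img"][110:330,150:400]])
a=cv2.resize(a,None,fx=1.5,fy=1.5); cv2.imwrite("pics/s6.png",a); print(a.shape)
E
```

```text
time_s: 22.6
ee_pos: [0.3982, 0.2466, 0.2129]
eef_rot: [3.141, -0.0, 1.341]
force: [-1.3, 0.5, -1.0]
grip_width: 0.0124
grip_force: 45.0
time_s: 23.0
ee_pos: [0.398, 0.2466, 0.2109]
eef_rot: [3.141, -0.0, 1.341]
force: [-0.0, -0.8, -1.7]
grip_width: 0.013
grip_force: 45.0
time_s: 23.5
ee_pos: [0.3978, 0.2466, 0.2107]
eef_rot: [3.142, -0.0, 1.341]
force: [-0.4, 0.3, -0.2]
grip_width: 0.0407
grip_force: 0.0
time_s: 24.3
ee_pos: [0.3975, 0.2465, 0.3911]
eef_rot: [3.141, -0.001, 1.341]
force: [-0.1, 0.6, 0.1]
grip_width: 0.0405
grip_force: 0.0
(330, 780, 3)
```

View pics/s6.png

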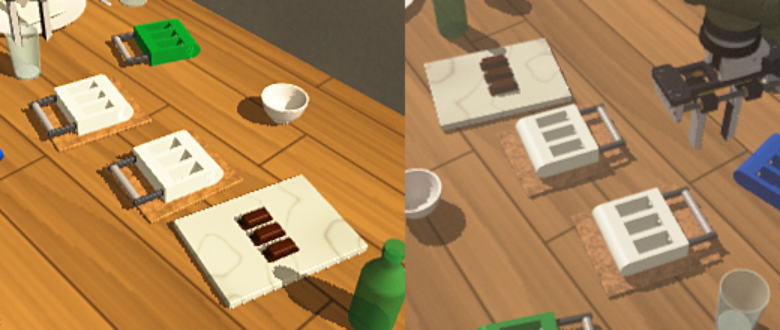

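The mould lies flat on its mat, at about (640,230) in the right pane, and the three chocolates stand base-down on the board at about (270,235) in the left pane. Nothing else has moved, and the gripper is clear.

```bash
python3 -c "
from station import ctrl
print(ctrl.hand_in())"
```

```text
the job is handed in; nothing more can be done
None
```

The job is handed in (24.3 s of the 72 s used): after three raps the three chocolates came loose and stand base-down on the marble board, and the emptied mould lies flat, mouths up, on its cork mat, with nothing else disturbed as far as the final images show.

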